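Put the round punches back in their rests

ROBOT

A 7-joint arm with a two-finger parallel gripper is mounted at the origin on the work surface. World frame = base frame: x ahead of the robot, y to its left, z up, the work surface at z = 0. Lengths are in m, angles in rad, forces in N, time in s.
With the tool pointing down it reaches from about 0.425 to 0.875 m from the base axis. Payload 8.4 kg.
Tool frame: the origin (TCP) lies midway between the tips of the shut fingers; the grasp point (between the pads) lies arm.tcp_to_grasp behind it (arm.tcp_to_grasp is the distance from the TCP to the grasp point, in m); z points along the fingers, y is the line along which they close (so a half turn about z gives the same grasp; the last joint's range is limited). The gripper opens to 87 mm and grips with 3 to 60 N. Pads are 19 mm wide; open, the fingers measure 117 mm over their backs; the gripper's body (75 mm by 190 mm) begins 51 mm behind the grasp point.
Start: joints at [1.218, 0.333, 0.04, 1.465, -0.013, 1.343, -0.059], TCP at [0.163, -0.629, 0.223] pointing down, gripper open.
Joint ranges: [-2.58, 2.58], [-0.38, 2.09], [-1.3, 1.39], [0.25, 2.4], [-1.5, 4.64], [0.08, 2.09], [-2.65, 2.65]. Speed limits (rad/s): [2.22, 2.22, 2.79, 2.79, 3.14, 3.14, 3.14].

INTERFACE

Orientations are given as a unit quaternion [x, y, z, w].
In Python, from plant import arm, eoat, planner, capture, calibration, ticket, monitor gives the robot as it stands. The module is installed in compiled form; this text tells all that it offers. Calls block until the motion is done:
- arm.reach(position, orientation): joint-space move of the TCP to a pose.
- arm.move_l(position, v=0.15, orientation=None, guard=None): straight line of the TCP; orientation=None keeps the orientation; v is the mean speed in m/s. With guard (N) it stops when the force on the tool has changed by that much, and returns True; else False.
- arm.movej(angles): joint-space move.
- eoat.open_gripper() and eoat.gripper_close(force=None): open the fingers fully, or close them until they stop; force is the grip in N (None keeps the last).
- arm.pause(seconds).
- planner.inverse_kinematics(position, orientation): joint angles nearest the present ones, or None.
- capture(name): name is "side" or "top"; returns (picture, depth): 384x512x3 uint8, blue, green, red; 384x512 float32, m along the optical axis (not along the pixel's ray), 0 where there is no reading.
- calibration(name): a dict with "fx", "fy", "cx", "cy" (pixels), "view" (4x4, takes a point from world to camera coordinates). Camera axes: x right, y up, looking along -z (the intrinsics and any distortion apply to the point x, -y, -z); pixel columns grow to the right and rows downward; lengths in m; the calibration is good to about 2 mm. A picture is of the moment at which its call begins. calibration takes no time and is no camera call.
A pose or a line that the arm cannot do raises arm.Unreachable and nothing moves.
- ticket.job_done(): hands the job in; it is judged then, once.
Readings, each from a call of its own:
- monitor.get_time(): time.
- monitor.get_joint_positions(): joint angles.
- monitor.get_joint_vel(): joint speeds.
- monitor.get_effort(): joint torques, N m.
- monitor.get_position(): TCP position.
- monitor.get_tool_rot(): TCP orientation.
- monitor.get_contact_force(): force on the tool from outside, world axes, zero at the start.
- monitor.get_moment(): the same for the moment, N m.
- monitor.get_grip_width(): finger opening in m.
- monitor.get_gripper_force(): force on a finger pad.
Only numpy, scipy, OpenCV 4.12 (cv2) and the standard library are available. Lean on these libraries where they do the work, as an engineer would, in place of code of your own. Each camera call takes 0.05 s, during which the arm holds its last target. There are 200 camera calls.

TASK

Tidy the jeweller's bench: put each of the four round steel punches back in the wooden rest turned for it, the thinnest punch in the narrowest rest and so on up to the thickest in the widest, each standing upright on its foot inside the rim. Leave the two square steel stakes standing where they are.

Things in the scene. Friction and masses are not known exactly. Their poses are not given: they have to be found in the camera images.
- punch1_center (a point): the thinnest of the four round punches: a solid plain steel cylinder 16 mm in diameter and 60 mm tall, about 94 g, loose, standing upright on the bench. The point is its centre, half-way up (30 mm above its foot); z is its axis, pointing up.
- punch2_center (a point): the second thinnest of the four round punches: a solid plain steel cylinder 26 mm in diameter and 60 mm tall, about 248 g, loose, standing upright on the bench. The point is its centre, half-way up (30 mm above its foot); z is its axis, pointing up.
- punch3_center (a point): the second thickest of the four round punches: a solid plain steel cylinder 36 mm in diameter and 60 mm tall, about 476 g, loose, standing upright on the bench. The point is its centre, half-way up (30 mm above its foot); z is its axis, pointing up.
- punch4_center (a point): the thickest of the four round punches: a solid plain steel cylinder 46 mm in diameter and 60 mm tall, about 778 g, loose, standing upright on the bench. The point is its centre, half-way up (30 mm above its foot); z is its axis, pointing up.
- rest1_floor (a point): the narrowest of the four rests, for the 16 mm punch: a low round dark-wood dish fixed to the bench, inside diameter 36 mm (10 mm of room all round its punch), outside 52 mm, rim 10 mm above the bench, flat cork floor 4 mm above the bench (6 mm below the rim). The point is the centre of the cork floor, where the foot of the punch belongs; z points up. Fingers reaching below the rim would strike it: grip the punch at or above its middle.
- rest2_floor (a point): the second narrowest of the four rests, for the 26 mm punch: a low round dark-wood dish fixed to the bench, inside diameter 46 mm (10 mm of room all round its punch), outside 62 mm, rim 10 mm above the bench, flat cork floor 4 mm above the bench (6 mm below the rim). The point is the centre of the cork floor, where the foot of the punch belongs; z points up. Fingers reaching below the rim would strike it: grip the punch at or above its middle.
- rest3_floor (a point): the second widest of the four rests, for the 36 mm punch: a low round dark-wood dish fixed to the bench, inside diameter 56 mm (10 mm of room all round its punch), outside 72 mm, rim 10 mm above the bench, flat cork floor 4 mm above the bench (6 mm below the rim). The point is the centre of the cork floor, where the foot of the punch belongs; z points up. Fingers reaching below the rim would strike it: grip the punch at or above its middle.
- rest4_floor (a point): the widest of the four rests, for the 46 mm punch: a low round dark-wood dish fixed to the bench, inside diameter 66 mm (10 mm of room all round its punch), outside 82 mm, rim 10 mm above the bench, flat cork floor 4 mm above the bench (6 mm below the rim). The point is the centre of the cork floor, where the foot of the punch belongs; z points up. Fingers reaching below the rim would strike it: grip the punch at or above its middle.
- stake1_center (a point): the thinner of the two square stakes, not part of the job: a solid plain steel square bar standing upright on the bench, 24 x 24 mm and 60 mm tall, loose. The point is its centre, 30 mm above its foot; x and y are square to its sides, z points up.
- stake2_center (a point): the thicker of the two square stakes, not part of the job: a solid plain steel square bar standing upright on the bench, 36 x 36 mm and 60 mm tall, loose. The point is its centre, 30 mm above its foot; x and y are square to its sides, z points up.
There are look-alikes about, which are no part of the job. What is shaped like the part that bears punch3_center but orange or pink is not meant.

How it is judged:
By the outcome, as a careful person would: the job done as asked, in the order asked, and still so for the second after the job is handed in, with the robot touching nothing.
It also fails if it takes over 106 s, if anything falls off the work surface, if the arm or the gripper's body presses on something with over 40 N, if the wrist force passes 120 N, or if a joint passes its speed limit or range.

## Working session

There is one attempt and no reset: what is moved stays moved. The work goes in short steps, each a Python script; the robot and the scene stay as the last script left them, time stands still between calls to the robot, and variables do not carry over. Pictures are saved under pics/ and viewed, at most 14 in all, crops included, and the job is handed in when it is done.

```bash
mkdir -p pics; python3 - <<'E'
from plant import *
import cv2,numpy as np
for n in("top","side"):
    p,d=capture(n);c=calibration(n);print(n,c);cv2.imwrite(f"pics/{n}0.png",cv2.resize(p,(800,600),interpolation=cv2.INTER_CUBIC));np.savez(f"{n}0.npz",p=p,d=d)
print(arm.tcp_to_grasp,monitor.get_tool_rot(),monitor.get_time(),monitor.get_grip_width())
E
```

```text
top {'fx': 477.5993489830443, 'fy': 477.5993489830443, 'cx': 255.21280187445467, 'cy': 189.40494760487448, 'view': array([[-0.0137784 , -0.99987496,  0.00775982,  0.05396724],
       [ 0.99327505, -0.01279443,  0.11506947, -0.50394708],
       [-0.1149558 ,  0.00929311,  0.99332714, -1.44686965],
       [ 0.        ,  0.        ,  0.        ,  1.        ]])}
side {'fx': 409.33128288057986, 'fy': 409.33128288057986, 'cx': 257.83284019319166, 'cy': 193.86342633781445, 'view': array([[-0.80948685, -0.5870913 ,  0.00740613,  0.45229645],
       [ 0.43701739, -0.59404378,  0.67537234, -0.23541242],
       [-0.39210565,  0.54994164,  0.73743973, -0.87981985],
       [ 0.        ,  0.        ,  0.        ,  1.        ]])}
0.0187 [ 9.91963631e-01  1.26520986e-01 -1.38698655e-04 -7.59364825e-04] 0.1 0.08690698724631159
```

View pics/top0.png

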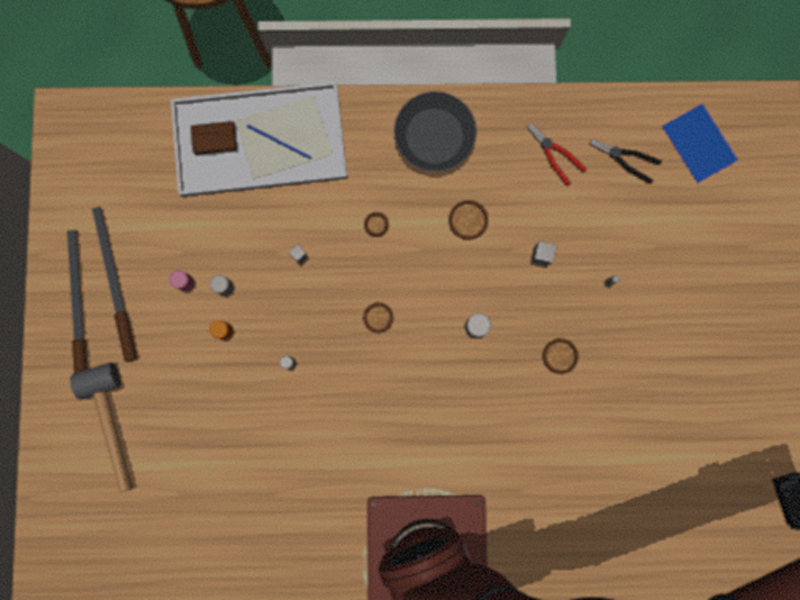

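View pics/side0.png

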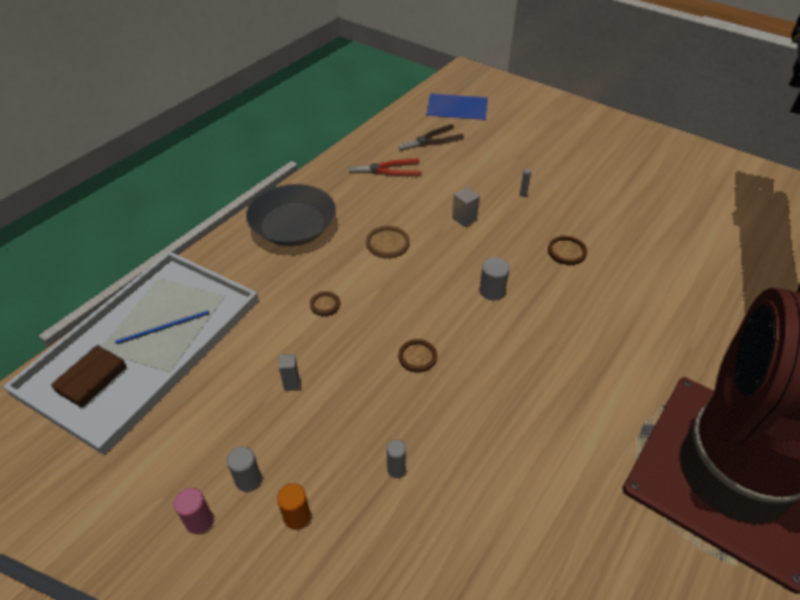

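Top view (800x600 pixels):
- **Steel round punches:** 16 mm at (612,281), 26 mm at (287,363), 36 mm at (221,286) and 46 mm at (478,325).
- **Look-alikes for punch3:** pink at (180,281) and orange at (219,330). The grey steel one at (221,286) is the one meant, because of its colour.
- **Square stakes:** (298,255) and (544,253).
- **Rests, small to large:** (376,224), (378,317), (560,356) and (468,220).

Next I'll measure them and confirm in enlarged crops.

```bash
cat > h.py <<'E'
from plant import *
import cv2,numpy as np
def backproject(n,u,v,z):
    "pixel -> world point on the plane at height z"
    c=calibration(n);R,t=c["view"][:3,:3],c["view"][:3,3]
    r=R.T@np.array([(u-c["cx"])/c["fx"],-(v-c["cy"])/c["fy"],-1.]);o=-R.T@t
    return o+r*(z-o[2])/r[2]
def project(n,P):
    c=calibration(n);q=c["view"][:3,:3]@P+c["view"][:3,3]
    return np.array([c["cx"]-c["fx"]*q[0]/q[2],c["cy"]+c["fy"]*q[1]/q[2]])
def cloud(n,d):
    c=calibration(n);v,u=np.indices(d.shape)
    q=np.stack([(u-c["cx"])/c["fx"]*d,-(v-c["cy"])/c["fy"]*d,-d],-1)
    return (q-c["view"][:3,3])@c["view"][:3,:3]
E
python3 - <<'E'
from h import *
T=np.load("top0.npz");S=np.load("side0.npz")
W=cloud("top",T["d"]);WS=cloud("side",S["d"])
items=dict(p1=(612,281),p2=(287,363),p3=(221,286),p4=(478,325),r1=(376,224),r2=(378,317),r3=(560,356),r4=(468,220),s1=(298,255),s2=(544,253))
tiles=[]
for k,(a,b) in items.items():
    z=.01 if k[0]=='r' else .06
    P=backproject("top",a*.64,b*.64,z)
    s=f"{k} rough {P[:2].round(4)}"
    for n,w,im in(("top",W,T["p"]),("side",WS,S["p"])):
        near=np.hypot(*(w[...,:2]-P[:2]).transpose(2,0,1))<.05
        if z>.05:
            m=near&(w[...,2]>.05)&(w[...,2]<.075)
        else:  # dark rim
            m=near&(im.max(-1)<95)
        v,u=np.nonzero(m)
        if len(u)>4:
            (cu,cv),sz,_=cv2.fitEllipse(cv2.convexHull(np.c_[u,v].astype(np.float32))) if len(u)>12 else ((u.mean(),v.mean()),(0,0),0)
            s+=f" | {n} n{len(u)} ell {backproject(n,cu,cv,z)[:2].round(4)} mean {backproject(n,u.mean(),v.mean(),z)[:2].round(4)} {w[m].mean(0).round(4)} sz {np.round(sz,1)}"
    print(s)
    x,y=round(a*.64),round(b*.64)
    t=cv2.resize(T["p"][y-19:y+20,x-19:x+20],(156,156),interpolation=cv2.INTER_CUBIC);cv2.putText(t,k,(3,14),0,.5,(0,0,255));tiles.append(t)
cv2.imwrite("pics/crop0.png",np.vstack([np.hstack(tiles[:5]),np.hstack(tiles[5:])]))
E
```

```text
p1 rough [ 0.5249 -0.3675] | top n27 ell [ 0.5291 -0.3732] mean [ 0.5293 -0.3734] [ 0.5295 -0.374   0.058 ] sz [4.8 5.8] | side n28 ell [ 0.5295 -0.3661] mean [ 0.5294 -0.3662] [ 0.5308 -0.3694  0.0575] sz [5.2 5.8]
p2 rough [0.3746 0.2632] | top n59 ell [0.3771 0.2652] mean [0.3772 0.2651] [0.3773 0.2652 0.0588] sz [7.9 8.6] | side n141 ell [0.3765 0.2699] mean [0.3765 0.2697] [0.3766 0.2696 0.0597] sz [12.7 13.7]
p3 rough [0.5248 0.3912] | top n114 ell [0.5297 0.3946] mean [0.5296 0.3944] [0.5298 0.3947 0.0588] sz [11.5 11.9] | side n262 ell [0.5284 0.3993] mean [0.5287 0.3992] [0.5286 0.3992 0.0603] sz [17.7 18.7]
p4 rough [ 0.4427 -0.1045] | top n180 ell [ 0.4436 -0.1054] mean [ 0.4436 -0.1052] [ 0.4437 -0.1052  0.0596] sz [14.7 15.1] | side n214 ell [ 0.4433 -0.0989] mean [ 0.4432 -0.0993] [ 0.4433 -0.0994  0.0599] sz [15.1 18. ]
r1 rough [0.6541 0.0912] | top n72 ell [0.6538 0.0917] mean [0.6537 0.0921] [0.6538 0.0921 0.0096] sz [14.8 14.9] | side n141 ell [0.6516 0.0964] mean [0.6501 0.0972] [0.6508 0.0965 0.0091] sz [15.5 18.7]
r2 rough [0.465  0.0891] | top n79 ell [0.4647 0
[... 323 characters left out ...]
811 -0.2643] [ 0.3815 -0.2655  0.0091] sz [18.3 25. ]
r4 rough [ 0.6601 -0.0955] | top n130 ell [ 0.6613 -0.0945] mean [ 0.6618 -0.095 ] [ 0.662  -0.0951  0.0092] sz [24.2 24.4] | side n161 ell [ 0.6593 -0.0889] mean [ 0.6583 -0.086 ] [ 0.6592 -0.0872  0.009 ] sz [20.  26.8]
s1 rough [0.5837 0.2425] | top n66 ell [0.5887 0.2444] mean [0.5891 0.2438] [0.5892 0.2439 0.0593] sz [ 8.9 10.4] | side n122 ell [0.588 0.249] mean [0.5884 0.249 ] [0.5885 0.2489 0.0599] sz [12.5 15.8]
s2 rough [ 0.5817 -0.237 ] | top n144 ell [ 0.5841 -0.2398] mean [ 0.5845 -0.2395] [ 0.5846 -0.2397  0.059 ] sz [12.9 18.4] | side n145 ell [ 0.583  -0.2338] mean [ 0.5843 -0.2338] [ 0.5845 -0.2342  0.0597] sz [12.3 16.3]
```

View pics/crop0.png

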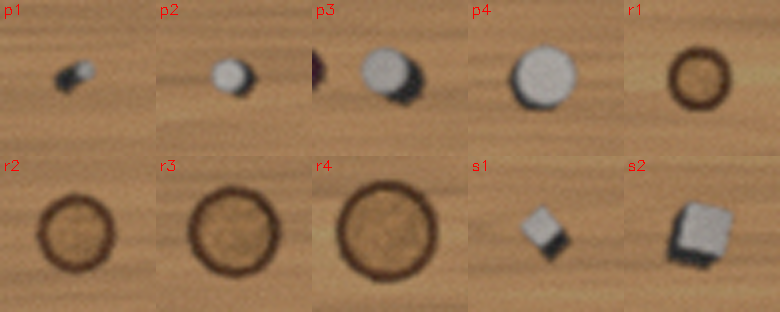

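The crops show round steel tops for p1–p4. p3 is grey, with the pink edge beside it on the left. The rests increase in size from r1 to r4, and the stakes are square. The two cameras disagree by about 5 mm in y, so I'll use the mean. I'll start with punch1.

```bash
cat >> h.py <<'E'
PUNCH={1:(.5294,-.3698),2:(.3768,.2675),3:(.529,.397),4:(.4435,-.1022)}
REST={1:(.6527,.094),2:(.464,.092),3:(.383,-.2685),4:(.6603,-.0917)}
ZG=.040-arm.tcp_to_grasp; ZH=.16
def quat(psi): return [np.cos(psi/2),np.sin(psi/2),0,0]   # fingers close along angle psi-90deg
def transfer(i,psi=0.,psi2=None,force=40):
    q,q2=quat(psi),quat(psi if psi2 is None else psi2)
    a,b=PUNCH[i],REST[i]
    arm.reach([*a,ZH],q)
    print("down hit",arm.move_l([*a,ZG],.15,guard=10),monitor.get_position().round(4))
    eoat.gripper_close(force); print("width",monitor.get_grip_width())
    arm.move_l([*a,ZH],.15); print("width lifted",monitor.get_grip_width(),monitor.get_contact_force().round(1))
    if monitor.get_grip_width()<.01: raise SystemExit("lost")
    arm.reach([*b,ZH],q2)
    arm.move_l([*b,ZG+.015],.15)
    print("touch",arm.move_l([*b,ZG+.0045],.04,guard=6),monitor.get_position().round(4))
    eoat.open_gripper(); arm.move_l([*b,ZH],.2)
    print("t",monitor.get_time())
def snap(tag):
    ts=[]
    for n in("top","side"):
        p,d=capture(n); np.savez(f"{n}{tag}.npz",p=p,d=d); ts.append(cv2.resize(p,(400,300),interpolation=cv2.INTER_AREA))
    cv2.imwrite(f"pics/both{tag}.png",np.hstack(ts))
E
python3 - <<'E'
from h import *
for i,psi in((1,0),(2,0),(3,-np.pi/4),(4,0)):
    for P in(PUNCH[i],REST[i]):
        for z in(ZG,ZH): 
            q=planner.inverse_kinematics([*P,z],quat(psi)); print(i,z,None if q is None else np.round(q,2))
transfer(1,force=25); snap(1)
E
```

```text
1 0.0213 [ 0.66  0.5  -0.16  1.67  0.09  0.98 -1.1 ]
1 0.16 [ 0.67  0.37 -0.16  1.55  0.06  1.23 -1.08]
1 0.0213 [ 0.35  0.65 -0.77  1.61  0.49  1.09 -2.12]
1 0.16 [ 0.4   0.53 -0.85  1.48  0.4   1.31 -2.06]
2 0.0213 [ 0.11  0.29 -0.9   2.09  0.29  0.89 -2.53]
2 0.16 [-0.75 -0.    0.04  1.99  0.    1.16 -2.28]
2 0.0213 [ 0.48  0.3  -0.85  2.06  0.29  0.9  -2.1 ]
2 0.16 [ 0.66  0.1  -0.98  1.92  0.09  1.17 -1.92]
3 0.0213 [-1.41  0.76  1.01  1.67 -0.71  1.12 -2.55]
3 0.16 [-1.5   0.69  1.21  1.55 -0.65  1.36 -2.58]
3 0.0213 [ 0.68  0.19 -0.17  2.1   0.04  0.85 -1.88]
3 0.16 [ 0.72  0.02 -0.2   1.96  0.    1.16 -1.84]
4 0.0213 [ 0.61  0.2  -0.52  2.11  0.13  0.86 -1.55]
4 0.16 [ 0.66  0.01 -0.53  1.98  0.    1.16 -1.44]
4 0.0213 [ 0.38  0.57 -0.42  1.6   0.26  1.03 -1.68]
4 0.16 [ 0.42  0.45 -0.47  1.48  0.21  1.27 -1.65]
down hit False [ 0.5301 -0.3703  0.0224]
width 0.015491520059352743
width lifted 0.015128997591641805 [-0.3 -0.  -1.3]
touch False [0.6526 0.094  0.0257]
t 10.35
```

View pics/both1.png

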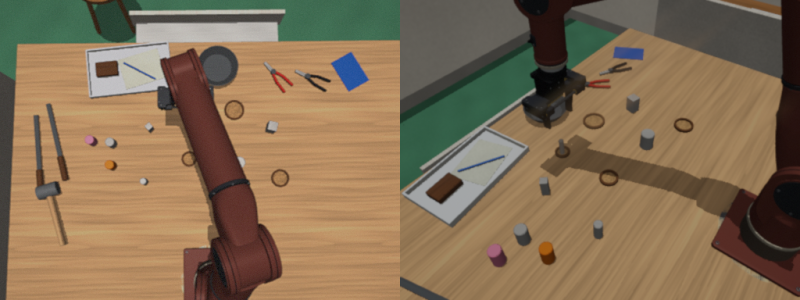

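Punch1 stands in rest 1 (side half, about (562,147)). Punch2 is next, using the half-turned grip to stay clear of the joint-7 limit.

```bash
python3 - <<'E'
from h import *
transfer(2,np.pi,force=35); arm.reach([*PUNCH[3],ZH],quat(3*np.pi/4)); snap(2)
p=np.load("side2.npz")["p"]
cv2.imwrite("pics/side2c.png",cv2.resize(p[150:350,50:350],(750,500),interpolation=cv2.INTER_CUBIC))
E
```

```text
down hit False [0.3773 0.2677 0.0219]
width 0.02519078688663394
width lifted 0.025109452979412247 [-0.4  0.3 -2.4]
touch False [0.4639 0.0919 0.0257]
t 20.2417
```

View pics/side2c.png

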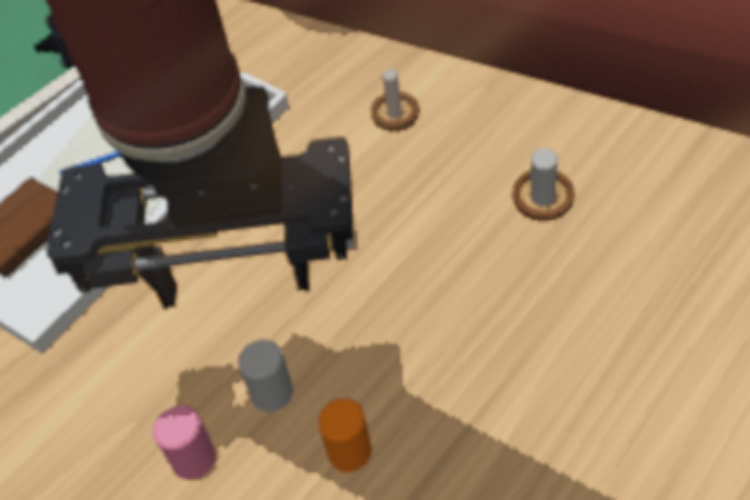

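Punches 1 and 2 stand inside their rims (crop (392,95) and (543,180)). The grey punch3 is at (265,375), pink at (185,440), orange at (345,435), and the finger axis stays clear of both. Next is punch3, then punch4.

```bash
python3 - <<'E'
from h import *
transfer(3,3*np.pi/4,force=45)
if abs(monitor.get_grip_width()-.087)>.003: raise SystemExit("?")
transfer(4,0,force=55)
arm.reach([.163,-.629,.223],quat(.254)); print(monitor.get_time())
snap(3)
for n,z in(("top",0),("side",0)):
    p=np.load(n+"3.npz")["p"]; c=p[110:270,90:430] if n=="top" else p[80:350,90:430]
    cv2.imwrite(f"pics/{n}3c.png",cv2.resize(c,None,fx=2.2,fy=2.2,interpolation=cv2.INTER_CUBIC))
for i in REST:
    for n in("top","side"):
        w=cloud(n,np.load(n+"3.npz")["d"]);m=(np.hypot(w[...,0]-REST[i][0],w[...,1]-REST[i][1])<.05)&(w[...,2]>.055)&(w[...,2]<.08)
        print(i,n,m.sum(),w[m].mean(0).round(4),REST[i])
E
```

```text
down hit False [0.5296 0.3972 0.0223]
width 0.03496924570395476
width lifted 0.03489183927746423 [-0.1 -0.6 -4.5]
touch False [ 0.3829 -0.2685  0.0257]
t 30.5667
down hit False [ 0.4441 -0.1023  0.022 ]
width 0.04489926234473653
width lifted 0.04461654291829761 [ 0.9 -0.1 -6.5]
touch True [ 0.6606 -0.0916  0.0255]
t 39.7833
42.3833
1 top 23 [0.6529 0.0931 0.0634] (0.6527, 0.094)
1 side 35 [0.6521 0.098  0.0628] (0.6527, 0.094)
2 top 59 [0.464  0.0914 0.063 ] (0.464, 0.092)
2 side 95 [0.4636 0.0956 0.064 ] (0.464, 0.092)
3 top 112 [ 0.3833 -0.2688  0.0628] (0.383, -0.2685)
3 side 114 [ 0.3843 -0.2635  0.0642] (0.383, -0.2685)
4 top 178 [ 0.6601 -0.0917  0.0634] (0.6603, -0.0917)
4 side 174 [ 0.6593 -0.0858  0.0645] (0.6603, -0.0917)
```

View pics/side3c.png

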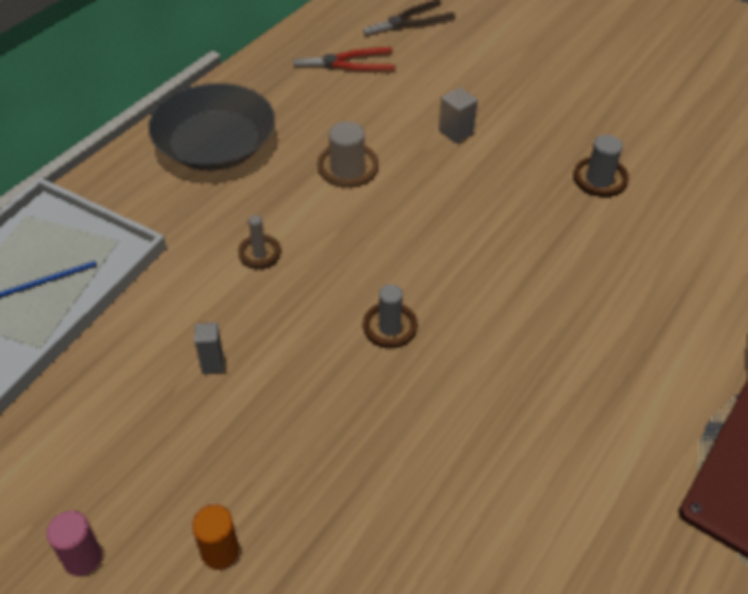

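View pics/top3c.png

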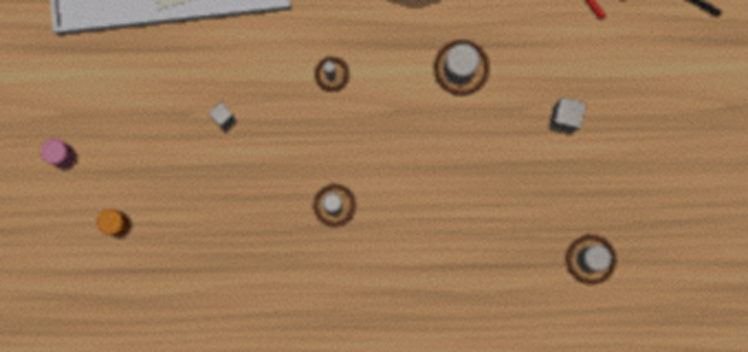

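All four punches stand upright inside their rims (top crop (331,72), (333,204), (597,257) and (462,62)), with the tops at z≈0.064. The stakes at (222,117) and (569,115) are undisturbed. Handing in.

```bash
python3 -c "
from plant import ticket;print(ticket.job_done())"
```

```text
the job is handed in; nothing more can be done
None
```

All four punches stand upright in their own rests, both stakes are where they were, and I handed the job in at about 42 s on the robot's clock.

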